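# Set the test tweezers to the gauge gap

## Robot

A 6-joint arm with a two-finger parallel gripper is mounted at the origin on the work surface. World frame = base frame: x ahead of the robot, y to its left, z up, the work surface at z = 0. Lengths are in mm, angles in rad, forces in N, time in s.
With the tool pointing down it reaches from about 250 to 775 mm from the base axis. Payload 8.9 kg.
Tool frame: the origin (TCP) lies at the centre of the arm's flange, where the gripper is bolted on; the fingertips stand env.tips_ahead ahead of it and the grasp point (between the pads) lies 155 mm ahead of it (env.tips_ahead is the distance from the TCP to the fingertips, in mm); z points along the fingers, y is the line along which they close (so a half turn about z gives the same grasp; the last joint's range is limited). The gripper opens to 85 mm and grips with 20 to 120 N. Pads are 22 mm wide; open, the fingers measure 114 mm over their backs; the gripper's body (76 mm by 85 mm) begins 54 mm behind the grasp point. The pads swing forward as they close: fully open they stand 13 mm farther back than shut.
Start: joints at [0.976, 0.291, -0.153, 1.127, 0, 1.431], TCP at [231.089, 471.404, 404.705] pointing down, gripper open.
Joint ranges: [-2.52, 2.52], [-0.91, 1.74], [-1.3, 1.37], [-1.96, 2.02], [-1.52, 1.47], [-3.14, 3.14]. Speed limits (rad/s): [2.22, 2.22, 2.79, 3.14, 3.14, 3.14].

## Interface

Orientations are given as a unit quaternion [w, x, y, z].
In Python, from station import env gives the robot as it stands.
- The arm moves only by the tool jog_arm, never from a script. Its argument "targets" is one flat list of numbers, 7 for each row, row after row: the turn, a rotation vector about the tool's x, y, z as a fraction of full scale, then the shift along the tool's x, y, z as a fraction of full scale, then the opening, from -1 (shut) to 1 (fully open). In form: [rx, ry, rz, tx, ty, tz, claw, rx, ry, rz, tx, ty, tz, claw, ...]. A call has 1 to 20 rows; each row is the pose to reach, as a shift and turn from the pose commanded when the call began, along the tool's axes at that moment, turning the shorter way round; what a row does not reach only later rows make up. Full scale, the value 1, is 0.25 m for a shift and 180 degrees for a turn. A row lasts 1/12 s, in which the tool goes at most 41.7 mm and 7.16 degrees, less where a joint would pass 70% of its speed; a pose out of reach is approached as far as the arm can. A call with a number of a shift or a turn outside -1 to 1 is refused whole. A call with a gripper value outside its range is refused whole. The fingers move at their own pace and stop on an object; "newtons" is the grip in N (left out, the last holds). Time passes only in rows, so rows that repeat a pose let the fingers close. It gives the time, the measured TCP pose, the force, the opening and the grip force at its end, in the units of the state.
- env.read_state(): the state, without advancing time (a new reading comes with each control period).
- env.capture(name): name is "scene" or "top"; returns the picture (420x560x3 uint8, red, green, blue); there is no depth.
- env.camera_model(name): a dict with "K" (3x3 intrinsics, pixels), "T" (4x4, takes a point from camera to world coordinates). Camera axes: x right, y down, z forward; pixel columns grow to the right and rows downward; lengths in mm; the calibration is good to about 2 mm. A picture is of the moment at which its call begins. camera_model takes no time and is no camera call.
- env.sign_off(): hands the job in; it is judged then, once.
Trained networks look in the newest picture that a camera, given by its name, has taken for a name from the list of things; names that differ only in an ending like _2 or _b are one class to them, and where a whole thing is asked for, a point or a joint stands for the part that bears it (a point fixed in the world has none). Each returns a list of dicts, best first, with "conf" (0 to 1); they miss things now and then, are a little off and sometimes report something else, mostly with a low value. They report only what shows in the picture. A call takes as long as a camera call. They do not tell look-alikes from the thing itself.
- env.recognise(camera, thing): "bbox" ([left, top, width, height] in pixels, round what is visible of it).
- env.cut_out(camera, thing): "region" (420x560 bool, what is visible of it) and "bbox" ([left, top, width, height] in pixels, round what is visible of it).
- env.mark_of(camera, thing): "position" ([column, row] in pixels: a listed point, or the origin of a listed thing).
The state is a dict: "clock": time; "qpos": joint angles; "joint_velocities": joint speeds; "joint_torque": joint torques, N m; "tcp_pos": TCP position; "tcp_rot": TCP orientation; "ft_force": force on the tool from outside, world axes, zero at the start; "moment": the same for the moment, N m; "gripper_width": opening from 0.0 (shut) to 1.0 (fully open); "grip_force": force on a finger pad.
Only numpy, scipy, OpenCV 4.12 (cv2) and the standard library are available. Lean on these libraries where they do the work, as an engineer would, in place of code of your own. Each camera call takes 0.05 s, during which the arm holds its last target. There are 200 camera calls.

## Task

Pick up the gauge plate by its bar, lower it (do not drop it) over the two locating pins of the test stand until it rests flush, its lined end facing the tweezers, and let go of it. Then squeeze the sprung tweezers at their finger pads until the tips point at the two lines on the plate, never pinching them nearly shut, and finish holding them steady at that gap: do not let go of the tweezers at the end. Leave everything else on the bench where it is.

Things in the scene. Friction and masses are not known exactly. Their poses are not given: they have to be found in the camera images.
- test_stand: Test stand, fixed: dark grey metal slab 110 (x) by 270 (y) by 20 mm, origin at the centre of its underside on the bench, z up. Along its y axis, from -y to +y: grey clamp post (50 mm in x, y -135 to -101, top 58 mm above the bench), the steel tweezers lying level along +y and spread in x, then the seat with two pins.
- seat (a point): Point on the slab's top (20 mm above the bench) at stand x = 0, y = +75 mm, midway between the two pins: the plate's origin lies here when seated. Its axes are the stand's.
- pin_near (a point): Foot of the locating pin nearer the tweezers, on the slab's top at stand x = 0, y = +43 mm. Upright steel pin, 8 mm in diameter, 20 mm tall above the slab, its upper 10 mm a cone down to 3 mm.
- pin_far (a point): Foot of the other pin, the same, at stand x = 0, y = +107 mm.
- squeeze_point (a point): Point fixed to the stand on the tweezers' centre line, midway between the finger pads, 42 mm above the bench, at stand x = 0, y = -23 mm. Squeeze here, along the stand's x axis.
- blade_a: Tweezer blade on the stand's +x side: steel, 2.5 mm thick, 35 to 49 mm above the bench. Origin at its upright hinge, stand x = +6, y = -108 mm, at bench height; axes are the stand's at rest. Sprung outward to rest (4.2 N m/rad), free of the other blade; squeezing turns it inward. Its pad is 85 mm and its tip 130 mm from the hinge.
- blade_b: The mirror-image blade on the stand's -x side: hinge at stand x = -6, y = -108 mm.
- pad_a (a point): Centre of blade a's finger pad: upright steel cylinder 8 mm in diameter, 34 to 50 mm above the bench. The two pads measure 41 mm over their outer sides at rest and 23.9 mm when the tips are 18 mm apart; each then pushes back with about 5 N. The tip gap changes 1.53 mm for each mm of squeeze.
- pad_b (a point): The same on blade b.
- tip_a (a point): Centre of the round point (3 mm thick) of blade a, 31 mm above the bench. At rest the two tips are 44 mm apart centre to centre; the blades stop inward at 6 mm. They end about 8 mm short of the seated plate's edge, 3 mm above its top face.
- tip_b (a point): The same on blade b.
- gauge_plate: Gauge plate, loose: aluminium, 80 (x) by 90 (y) by 8 mm, about 0.2 kg, origin at the centre of its underside, z up. Two through holes 11 mm in diameter at x = 0, y = -32 and +32 mm. A grip bar stands on its middle. Two dark lines lie on the top face at its -y end only. Seated rightly, its axes match the stand's and the lined end faces the tips.
- grip_bar (a point): Centre of the plate's upright grip bar: 12 mm in x, 36 mm in y, from 8 to 38 mm above the underside; this point is 23 mm above the underside. Pinch it across x.
- line_a (a point): Outer end of the +x line, at the plate's -y edge on the top face (plate x = +9, y = -45, z = 8 mm). The lines are 3 mm wide, 18 mm long, along y, and 18 mm apart centre to centre.
- line_b (a point): The same for the -x line (plate x = -9 mm).
- stopper: Bystander, leave alone: black rubber stopper, tapered, 28 mm across the top, 26 mm tall, beside the test stand; origin under its centre.
- weighing_bottle: Bystander, leave alone: small squat glass jar, 38 mm across, 45 mm tall, beyond the gauge plate; origin under its centre.
- beaker: Bystander, leave alone: open glass beaker, 68 mm across, 85 mm tall; origin under its centre.
- amber_bottle: Bystander, leave alone: brown bottle with black cap, 52 mm across, 95 mm tall; origin under its centre.
- spatula: Bystander, leave alone: slim steel laboratory spatula lying flat, 160 mm long, 4 mm thick, beyond the work; origin under its middle.
- dish: Bystander, leave alone: white shallow porcelain dish, 84 mm across, 22 mm tall; origin under its centre.
- calculator: Bystander, leave alone: grey desk calculator, 150 by 85 by 16 mm; origin under its centre.
Mind the look-alikes: they are no part of the job. Of the things shaped like the gauge_plate, the aluminium one is meant.

How it is judged:
By the outcome, as a careful person would: the job done as asked, in the order asked, and still so for the second after the job is handed in, while the arm keeps its last pose, push and grip.
It also fails if it takes over 58 s, if anything falls off the work surface, if the arm or the gripper's body presses on something with over 40 N, if the wrist force passes 120 N, or if a joint passes its speed limit or range.

## Working session

There is one attempt and no reset: what is moved stays moved. The work goes in short steps, Python scripts to look and compute and a tool call to move; the robot and the scene stay as the last step left them, time stands still between calls to the robot, and variables do not carry over. Pictures are saved under pics/ and viewed, at most 10 in all, crops included, and the job is handed in when it is done.

Besides the shell and the picture viewer there is one more tool, called after "Call:" as name(argument=value, ...), one argument or row to a line, values as JSON. jog_arm: Moves the arm, as the interface text tells. Shift numbers are shares of 0.25 m and turn numbers shares of 180 degrees, none past 1 either way. Its arguments: {"type":"object","properties":{"targets":{"type":"array"},"newtons":{"type":"number"}},"required":["targets"]}

```bash
mkdir -p pics
python3 - <<'E'
from station import env
import cv2,numpy as np
for n in("scene","top"):
    im=env.capture(n); cv2.imwrite(f"pics/{n}0.png",im[:,:,::-1])
    m=env.camera_model(n); print(n,np.round(m["K"],1).tolist(),np.round(m["T"],3).tolist())
    for t in("gauge_plate","grip_bar","line_a","test_stand","pin_near","pin_far","pad_a","tip_a","squeeze_point"):
        print(t,[(np.round(d["position"],1).tolist(),round(d["conf"],2)) for d in env.mark_of(n,t)][:4])
print(env.tips_ahead,env.read_state())
E
```

```text
scene [[383.7, 0.0, 284.0], [0.0, 383.7, 209.0], [0.0, 0.0, 1.0]] [[0.839, 0.377, -0.393, 997.484], [0.544, -0.598, 0.588, -583.305], [-0.014, -0.707, -0.707, 812.423], [0.0, 0.0, 0.0, 1.0]]
gauge_plate [([240.9, 326.7], 0.86), ([242.7, 268.0], 0.73), ([198.0, 243.1], 0.61), ([185.1, 296.7], 0.58)]
grip_bar [([186.2, 295.6], 0.98), ([240.5, 324.2], 0.97), ([237.1, 261.1], 0.73), ([194.0, 239.9], 0.71)]
line_a [([251.5, 310.8], 0.95), ([184.8, 252.8], 0.87), ([179.1, 250.3], 0.83), ([168.1, 290.1], 0.83)]
test_stand [([290.1, 189.6], 0.93), ([238.4, 260.4], 0.3), ([297.7, 179.1], 0.15)]
pin_near [([299.3, 177.2], 0.86)]
pin_far [([307.0, 162.8], 0.6), ([287.6, 173.0], 0.58), ([340.7, 145.3], 0.28)]
pad_a [([284.2, 183.4], 0.44), ([274.1, 287.6], 0.34)]
tip_a [([300.2, 179.2], 0.43)]
squeeze_point [([282.5, 184.3], 0.77)]
top [[497.5, 0.0, 276.5], [0.0, 497.5, 214.9], [0.0, 0.0, 1.0]] [[-0.009, -0.986, 0.166, 376.589], [-1.0, 0.007, -0.015, 29.457], [0.013, -0.166, -0.986, 1289.28], [0.0, 0.0, 0.0, 1.0]]
gauge_plate [([397.3, 244.1], 0.9), ([336.4, 229.9], 0.86), ([387.6, 187.1], 0.78)
[... 593 characters left out ...]
: 1.0, 'qpos': array([ 9.75660424e-01,  2.90724969e-01, -1.53366324e-01,  1.12669787e+00,
       -9.47001993e-07,  1.43147190e+00]), 'joint_velocities': array([-0.00076491,  0.00069394,  0.0009538 , -0.00107369,  0.00172385,
       -0.00014554]), 'joint_torque': array([ 7.03435562e-04, -5.37025273e+01,  3.31651998e+01,  1.48288211e-03,
        1.03681032e-04, -1.14458706e-05]), 'tcp_pos': array([231.11720117, 471.40844476, 404.70471169]), 'tcp_rot': array([1.72816293e-06, 2.25937912e-01, 9.74141704e-01, 3.17364030e-06]), 'ft_force': array([ 0.38461203, -0.15006085, -0.21246765]), 'moment': array([-0.00409116, -0.01027351,  0.0647786 ]), 'grip_force': 0.0, 'gripper_width': 0.9981445095505705}
```

Run:
```python
import cv2,numpy as np
a=cv2.imread("pics/scene0.png");b=cv2.imread("pics/top0.png")
cv2.imwrite("pics/top_a.png",cv2.resize(b[120:330,140:450],(800,542),interpolation=cv2.INTER_CUBIC))
cv2.imwrite("pics/sc_a.png",cv2.resize(a[110:360,140:360],(528,600),interpolation=cv2.INTER_CUBIC))
```

```text
(no output)
```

View pics/top_a.png

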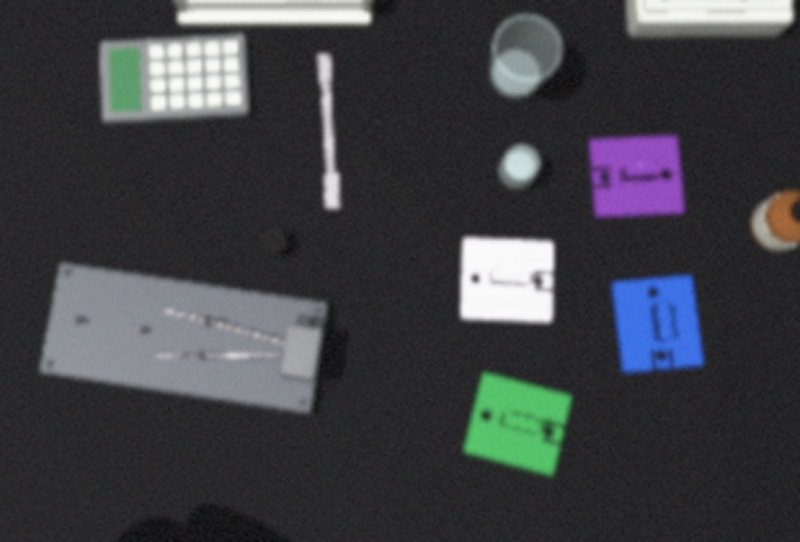

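View pics/sc_a.png

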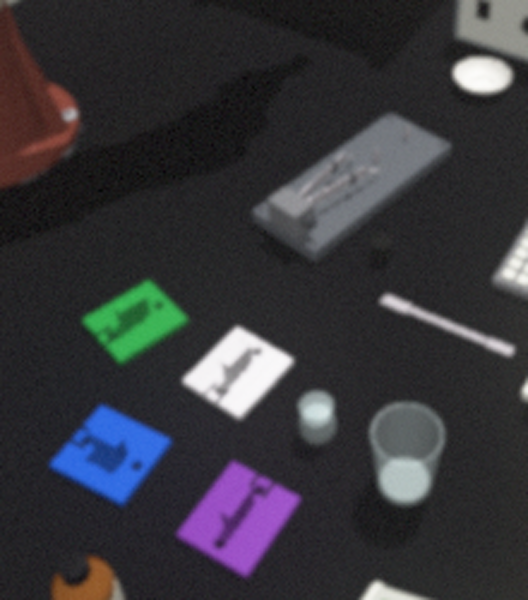

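The four plates in the top picture are white/aluminium (336,229), purple (387,187), blue (397,244) and green (341,283). The bare white-silver one at (336,229), next to the weighing bottle, is the one I want. Its lined end faces right, towards the robot's -y. The stand is at (213,251), with the clamp post at its right end. Next: a close crop to check the choice, and pose fits.

```bash
cat > fit.py <<'E'
import cv2,numpy as np
from scipy.optimize import minimize
from station import env
def proj(cam,P):
    m=env.camera_model(cam);T=np.linalg.inv(m["T"]);p=(np.atleast_2d(P)@T[:3,:3].T+T[:3,3])@np.array(m["K"]).T
    return p[:,:2]/p[:,2:]
def box(x0,x1,y0,y1,z0,z1): return np.array([[x,y,z] for x in(x0,x1) for y in(y0,y1) for z in(z0,z1)],float)
PLATE=[box(-40,40,-45,45,0,8),box(-6,6,-18,18,8,38)]
STAND=[box(-55,55,-135,135,0,20),box(-25,25,-135,-101,20,58)]
def place(P,q):
    c,s=np.cos(q[2]),np.sin(q[2]); z=q[3] if len(q)>3 else 0
    return P@np.array([[c,s,0],[-s,c,0],[0,0,1]])+[q[0],q[1],z]
S=8
def sil(cam,boxes,q,shape=(420,560)):
    m=np.zeros((shape[0],shape[1]),np.uint8); pts=[proj(cam,place(b,q)) for b in boxes]
    al=np.vstack(pts);o=np.floor(al.min(0))-8;e=np.ceil(al.max(0))+8;w=((e-o)*S).astype(int)
    im=np.zeros((w[1],w[0]),np.uint8)
    for p in pts: cv2.fillConvexPoly(im,cv2.convexHull(np.round(((p-o+.5)*S)*16).astype(np.int32)),255,shift=4)
    im=cv2.resize(im,None,fx=1/S,fy=1/S,interpolation=cv2.INTER_AREA)
    return im/255.,o.astype(int)
def fit(masks,boxes,q0):
    def cost(q):
        c=0
        for cam,M in masks.items():
            s,o=sil(cam,boxes,q);h,w=s.shape
            sub=M[o[1]:o[1]+h,o[0]:o[0]+w]
            c+=np.sum((s-sub)**2)
        return c
    r=minimize(cost,q0,method="Nelder-Mead",options=dict(initial_simplex=[list(q0)]+[[q0[j]+(d if i==j else 0) for j in range(len(q0))] for i,d in enumerate([6,6,.06,4][:len(q0)])],xatol=.02,fatol=.01,maxiter=300))
    return r.x,r.fun
E
python3 - <<'E'
from fit import *
out={}
im={c:cv2.imread(f"pics/{c}0.png") for c in("scene","top")}
def mask(cam,seed,half,f):
    g=cv2.GaussianBlur(im[cam],(3,3),0).astype(float).mean(2)
    x,y=seed; return g
def plate(cam,c,r):
    b=im[cam].astype(float).min(2);x,y=c
    s=np.zeros_like(b);s[y-r:y+r,x-r:x+r]=b[y-r:y+r,x-r:x+r]
    hi=np.percentile(s[y-r//2:y+r//2,x-r//2:x+r//2],80);print(cam,'plate',hi)
    m=(s>hi*.55).astype(np.uint8);n,l,st,_=cv2.connectedComponentsWithStats(m);k=1+st[1:,4].argmax()
    h=cv2.convexHull(np.argwhere(l==k)[:,::-1].astype(np.int32));o=np.zeros(m.shape,np.uint8);cv2.fillConvexPoly(o,h,1);return o.astype(float)
def stand(cam):
    d=sorted(env.cut_out(cam,"test_stand"),key=lambda d:-d["conf"])[0];print(cam,d["conf"],d["bbox"],d["region"].sum());return cv2.morphologyEx(d["region"].astype(np.uint8),cv2.MORPH_CLOSE,np.ones((9,9))).astype(float)
mp={"top":plate("top",(336,228),24),"scene":plate("scene",(240,266),32)}
env.capture("top");env.capture("scene")
ms={c:stand(c) for c in("top","scene")}
def p2w(c,z):
    m=env.camera_model("top");d=m["T"][:3,:3]@np.linalg.inv(m["K"])@[c[0],c[1],1];o=m["T"][:3,3];return (o+d*(z-o[2])/d[2])[:2]
p0=p2w((336,229),8);s0=p2w((212,251),0);print(p0,s0)
for n,M,B,q in(("plate",mp,PLATE[:1],[*p0,0.]),("stand",ms,STAND,[*s0,-.13])):
    for k in(["top"],["scene"],["top","scene"]): print(n,k,*fit({c:M[c] for c in k},B,q))
for n in("pin_near","pin_far"): 
    print(n,[(np.round(d["position"],1),round(d["conf"],2),p2w(d["position"],20).round(1)) for d in env.mark_of("top",n)][:2])
print(p2w(env.mark_of("top","squeeze_point")[0]["position"],42))
a=im["top"][195:262,300:372];b=im["scene"][235:300,205:280]
cv2.imwrite("pics/c.png",np.hstack([cv2.resize(a,(400,400),interpolation=2),cv2.resize(b,(400,400),interpolation=2)]))
E
```

```text
top plate 249.0
scene plate 245.0
top 0.97 [156.2, 223.0, 111.2, 56.6] 4525
scene 0.59 [247.5, 158.8, 77.8, 57.8] 2329
[ 553.53787772 -144.33976107] [499.51338721 178.22357944]
plate ['top'] [ 5.56906966e+02 -1.43686702e+02 -5.08293328e-02] 79.85285659361784
plate ['scene'] [ 5.57976088e+02 -1.43500754e+02 -5.31014342e-02] 31.703006535947715
plate ['top', 'scene'] [ 5.57578162e+02 -1.43862826e+02 -4.46041229e-02] 113.25018069973088
stand ['top'] [ 5.00639102e+02  1.78754343e+02 -1.59609975e-01] 56.00376778162244
stand ['scene'] [ 5.03346948e+02  1.80793587e+02 -1.62357443e-01] 70.7348865820838
stand ['top', 'scene'] [ 5.01113116e+02  1.79170684e+02 -1.58956996e-01] 164.73253364090732
pin_near [(array([193.7, 249. ]), 0.9, array([503.1, 222.6])), (array([212.1, 149.7]), 0.59, array([765.7, 178.9]))]
pin_far [(array([168.5, 243.4]), 0.55, array([518. , 287.1])), (array([337.3, 229.9]), 0.44, array([ 549.5, -146. ]))]
[487.08346192 155.76893345]
```

View pics/c.png

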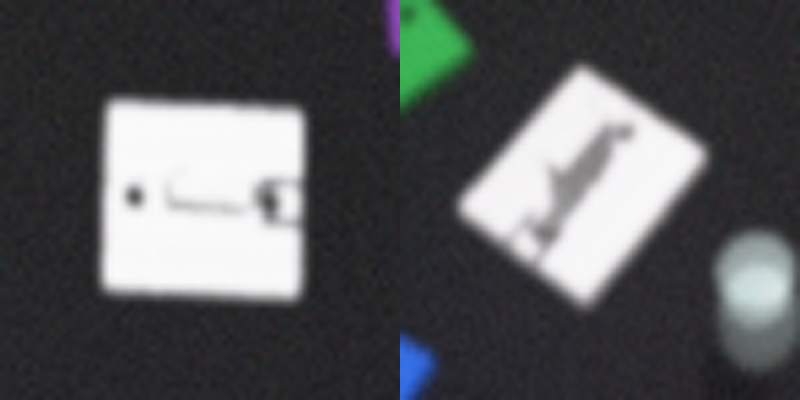

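The close crop shows a bare, bright metal plate with its lines at the right end, (285,203) in the left panel. That is the gauge plate, lying nearly parallel to the stand.

```bash
cat > mv.py <<'E'
import numpy as np
from scipy.spatial.transform import Rotation as R
from station import env
def go(p,yaw_y,q=None,frompos=None,fromR=None):
    """numbers for a move to TCP p (mm), pointing down, tool y at angle yaw_y"""
    s=env.read_state();r=s["tcp_rot"];A=R.from_quat([r[1],r[2],r[3],r[0]]) if fromR is None else fromR
    p0=s["tcp_pos"] if frompos is None else frompos
    y=np.array([np.cos(yaw_y),np.sin(yaw_y),0]);z=np.array([0,0,-1.]);B=R.from_matrix(np.c_[np.cross(y,z),y,z])
    v=(A.inv()*B).as_rotvec()/np.pi; t=A.inv().apply(np.array(p)-p0)/250
    print("turn",v.round(4),"shift",t.round(4)); return B
E
python3 -c "
from mv import *
B=go([393,165,380],-.05)
B=go([557.5,-143.7,230],-.05,frompos=[393,165,380],fromR=B)
"
```

```text
turn [0.     0.     0.3708] shift [-1.121  -0.8154  0.0989]
turn [0. 0. 0.] shift [-1.2004  0.7189  0.6   ]
```

Call:
jog_arm(
  targets=[0,0,0.37,-0.95,-0.69,0.08,1,0,0,0.37,-0.95,-0.69,0.08,1,0,0,0.37,-0.95,-0.69,0.08,1,0,0,0.37,-0.95,-0.69,0.08,1,0,0,0.37,-0.95,-0.69,0.08,1,0,0,0.37,-0.95,-0.69,0.08,1,0,0,0.37,-0.95,-0.69,0.08,1,0,0,0.37,-0.95,-0.69,0.08,1,0,0,0.37,-0.95,-0.69,0.08,1,0,0,0.37,-0.95,-0.69,0.08,1,0,0,0.37,-0.95,-0.69,0.08,1,0,0,0.37,-0.95,-0.69,0.08,1],
)

```text
clock: 2.35
tcp_pos: [368.4, 211.9, 384.8]
tcp_rot: [0.0, 0.723, 0.691, 0.0]
ft_force: [-0.0, -0.1, -0.3]
gripper_width: 0.994
grip_force: 0.0
```

```bash
python3 -c "
from mv import *
print(env.read_state()['tcp_pos'],env.read_state()['clock'])
go([557.5,-143.7,240],-.05)
"
```

```text
[368.43530783 211.92225263 384.75374826] 2.35
turn [ 0.     -0.      0.0014] shift [-1.3864  0.8205  0.579 ]
```

Call:
jog_arm(
  targets=[0,0,0,-0.9,0.5,0.2,1,0,0,0,-0.9,0.5,0.2,1,0,0,0,-0.9,0.5,0.2,1,0,0,0,-0.9,0.5,0.2,1,0,0,0,-0.9,0.5,0.2,1,0,0,0,-0.9,0.5,0.2,1,0,0,0,-0.9,0.5,0.2,1,0,0,0,-0.9,0.5,0.2,1,0,0,0,-0.9,0.5,0.2,1],
)

```text
clock: 3.1
tcp_pos: [482.4, -18.6, 334.4]
tcp_rot: [-0.001, 0.724, 0.69, -0.0]
ft_force: [-0.1, 0.6, 0.5]
gripper_width: 1.003
grip_force: 0.0
```

```bash
python3 -c "
from mv import *
go([557.5,-143.7,235],-.05)
"
```

```text
turn [-0.0004 -0.0002  0.0009] shift [-0.4857  0.324   0.397 ]
```

Call:
jog_arm(
  targets=[0,0,0,-0.486,0.324,0.4,1,0,0,0,-0.486,0.324,0.4,1,0,0,0,-0.486,0.324,0.4,1,0,0,0,-0.486,0.324,0.4,1,0,0,0,-0.486,0.324,0.4,1,0,0,0,-0.486,0.324,0.4,1,0,0,0,-0.486,0.324,0.45,1,0,0,0,-0.486,0.324,0.5,1,0,0,0,-0.486,0.324,0.54,1,0,0,0,-0.486,0.324,0.57,1,0,0,0,-0.486,0.324,0.589,1,0,0,0,-0.486,0.324,0.589,1,0,0,0,-0.486,0.324,0.589,1],
)

```text
clock: 4.18
tcp_pos: [557.8, -143.4, 187.8]
tcp_rot: [0.0, 0.723, 0.69, 0.0]
ft_force: [0.6, -0.8, 1.0]
gripper_width: 0.996
grip_force: 0.0
```

Call:
jog_arm(
  targets=[0,0,0,0,0,0,0.2,0,0,0,0,0,0,-0.2,0,0,0,0,0,0,-0.5,0,0,0,0,0,0,-0.6,0,0,0,0,0,0,-0.7,0,0,0,0,0,0,-0.8,0,0,0,0,0,0,-1,0,0,0,0,0,0,-1,0,0,0,0,0,0,-1,0,0,0,0,0,0,-1,0,0,0,0,0,0,-1,0,0,0,0,0,0,-1],
  newtons=40,
)

```text
clock: 5.18
tcp_pos: [557.8, -144.0, 187.7]
tcp_rot: [0.0, 0.724, 0.69, 0.0]
ft_force: [-1.0, -0.4, 5.5]
gripper_width: 0.131
grip_force: 40.3
```

Run:
```python
from mv import *
import cv2
s=env.read_state();print(s["tcp_pos"],s["tcp_rot"],s["gripper_width"],s["grip_force"],env.tips_ahead)
a=env.capture("scene")[:,:,::-1]; b=env.capture("top")[:,:,::-1]
cv2.imwrite("pics/g.png",np.hstack([cv2.resize(a[170:330,150:310],(400,400),interpolation=2),cv2.resize(b[170:280,280:390],(400,400),interpolation=2)]))
```

```text
[ 557.83086758 -143.95287323  187.65192771] [1.42786847e-04 7.23655324e-01 6.90161539e-01 3.58899169e-05] 0.13126517735772994 40.30775785446167 173.4
```

View pics/g.png

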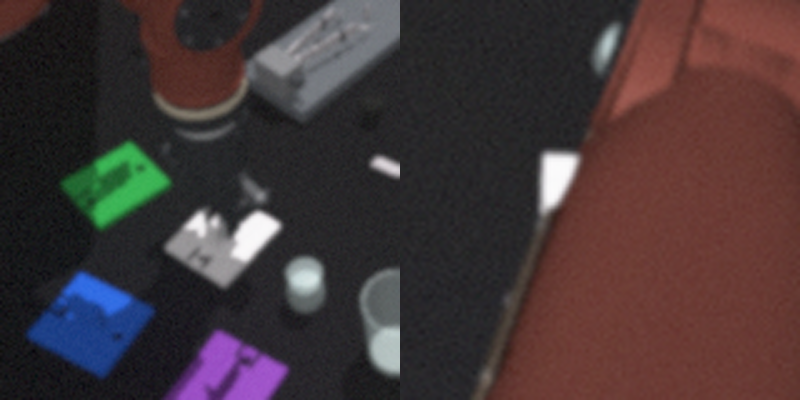

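Gripped: the opening is about 11 mm at 40 N, and the fingers are on the bar. While the plate is held low I'll refine the stand pose by overlaying the model on the first top image.

Run:
```python
from fit import *
q=[500.8,178.8,-.160]
feat={"pin_n":[0,43,40],"pin_nf":[0,43,20],"pin_f":[0,107,40],"pin_ff":[0,107,20],"sq":[0,-23,42],"pa":[16.5,-23,50],"pb":[-16.5,-23,50],"ta":[22,22,31],"tb":[-22,22,31]}
outs=[]
for cam,(x0,y0,w,h),f in(("top",(150,215,125,70),6),("scene",(240,150,95,70),6)):
    im=cv2.imread(f"pics/{cam}0.png")[y0:y0+h,x0:x0+w];im=cv2.resize(im,None,fx=f,fy=f,interpolation=2)
    P=lambda X:np.round(((proj(cam,place(np.array(X,float),q))-[x0,y0]+.5)*f-.5)*8).astype(np.int32)
    for z in(0,20): cv2.polylines(im,[P([[-55,-135,z],[55,-135,z],[55,135,z],[-55,135,z]])],True,(0,255,255) if z else (0,128,0),1,cv2.LINE_AA,3)
    cv2.polylines(im,[P([[-25,-135,58],[25,-135,58],[25,-101,58],[-25,-101,58]])],True,(0,255,0),1,cv2.LINE_AA,3)
    for n,X in feat.items(): cv2.circle(im,tuple(map(int,P([X])[0])),8,(0,0,255),-1,8,3)
    outs.append(im)
cv2.imwrite("pics/ov_t.png",outs[0])
cv2.imwrite("pics/ov_s.png",outs[1])
```

```text
(no output)
```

View pics/ov_t.png

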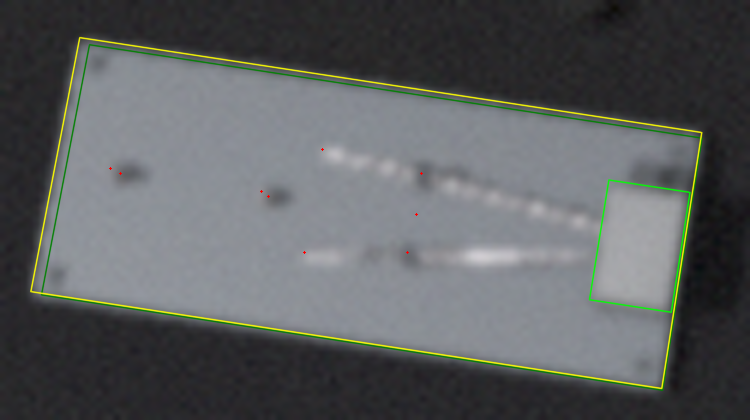

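View pics/ov_s.png

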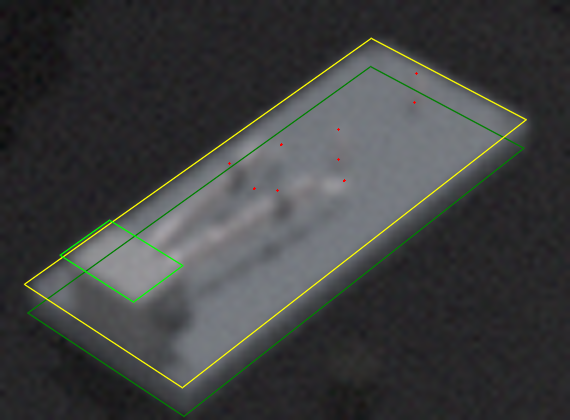

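```bash
cat > sfit.py <<'E'
from fit import *
from scipy.optimize import least_squares
def soft(im,fg,bg): return np.clip((im.astype(float).mean(2)-bg)/(fg-bg),0,1)
def sfit(cam,im,boxes,q0,bg,fg,blur=1.2,n=3):
    g=soft(im,fg,bg)
    def cost(q):
        s,o=sil(cam,boxes,q);s=cv2.GaussianBlur(s,(0,0),blur);h,w=s.shape
        d=s-g[o[1]:o[1]+h,o[0]:o[0]+w]
        e=cv2.morphologyEx((s>.02).astype(np.uint8),cv2.MORPH_ERODE,np.ones((9,9)))
        return np.sum(d[e==0]**2)
    r=minimize(cost,q0,method="Nelder-Mead",options=dict(initial_simplex=[list(q0)]+[[q0[j]+(d if i==j else 0) for j in range(len(q0))] for i,d in enumerate([4,4,.04,4][:len(q0)])],xatol=.01,fatol=.001,maxiter=300))
    return r.x.round(3),round(r.fun,2)
E
python3 - <<'E'
from sfit import *
for cam in("top","scene"):
    im=cv2.imread(f"pics/{cam}0.png");g=im.astype(float).mean(2)
    P=proj(cam,place(np.array([[35.,60,20],[-40,60,20],[80,0,0],[-80,30,0]]),[500,179,-.16])).astype(int)
    v=[np.median(g[y-2:y+3,x-2:x+3]) for x,y in P];print(cam,v)
    for bl in(.8,1.3): print(sfit(cam,im,STAND,[501,178,-.16],np.mean(v[2:]),np.mean(v[:2]),bl), sfit(cam,im,PLATE[:1],[557,-144,-.05],np.mean(v[2:]),245,bl))
E
```

```text
top [np.float64(142.33333333333334), np.float64(148.33333333333334), np.float64(39.666666666666664), np.float64(40.333333333333336)]
(array([ 5.00086e+02,  1.80019e+02, -1.59000e-01]), np.float64(16.03)) (array([ 5.57016e+02, -1.44717e+02, -5.30000e-02]), np.float64(11.56))
(array([ 5.00129e+02,  1.79952e+02, -1.58000e-01]), np.float64(10.56)) (array([ 5.56891e+02, -1.44735e+02, -4.50000e-02]), np.float64(11.35))
scene [np.float64(123.0), np.float64(118.0), np.float64(38.333333333333336), np.float64(37.666666666666664)]
(array([ 4.99153e+02,  1.82629e+02, -1.50000e-01]), np.float64(104.58)) (array([ 5.57046e+02, -1.43972e+02, -1.10000e-02]), np.float64(40.16))
(array([ 4.99357e+02,  1.82245e+02, -1.42000e-01]), np.float64(76.78)) (array([ 5.57044e+02, -1.43955e+02, -1.10000e-02]), np.float64(37.25))
```

```bash
python3 -c "
from mv import *
B=go([557.8,-143.9,285],-.0475)
go([512,254.3,285],-.159)
"
```

```text
turn [0.0001 0.     0.    ] shift [ 1.000e-04 -1.000e-04 -3.893e-01]
turn [0.0001 0.     0.0355] shift [ 1.5825 -0.2586 -0.3897]
```

Call:
jog_arm(
  targets=[0,0,0,0,0,-0.02,-1,0,0,0,0,0,-0.06,-1,0,0,0,0,0,-0.12,-1,0,0,0,0,0,-0.2,-1,0,0,0,0,0,-0.3,-1,0,0,0,0,0,-0.39,-1,0,0,0,0,0,-0.39,-1,0,0,0.0355,0.06,-0.01,-0.39,-1,0,0,0.0355,0.18,-0.04,-0.39,-1,0,0,0.0355,0.3,-0.06,-0.39,-1,0,0,0.0355,0.42,-0.08,-0.39,-1,0,0,0.0355,0.54,-0.1,-0.39,-1,0,0,0.0355,0.66,-0.12,-0.39,-1,0,0,0.0355,0.76,-0.14,-0.39,-1,0,0,0.0355,0.84,-0.15,-0.39,-1,0,0,0.0355,0.9,-0.16,-0.39,-1,0,0,0.0355,0.94,-0.17,-0.39,-1,0,0,0.0355,0.94,-0.17,-0.39,-1],
  newtons=50,
)

```text
clock: 6.78
tcp_pos: [525.7, 94.4, 284.6]
tcp_rot: [-0.001, 0.76, 0.65, -0.0]
ft_force: [-0.3, -0.3, -2.8]
gripper_width: 0.128
grip_force: 48.9
```

```bash
python3 -c "
from mv import *
print(env.read_state()['tcp_pos'])
go([512,254.3,260],-.159)
"
```

```text
[525.72318948  94.41008789 284.62499292]
turn [-0.0004 -0.0001  0.0007] shift [ 0.6231 -0.1541  0.0988]
```

Call:
jog_arm(
  targets=[0,0,0.0007,0.08,-0.02,0,-1,0,0,0.0007,0.18,-0.045,0,-1,0,0,0.0007,0.3,-0.075,0,-1,0,0,0.0007,0.42,-0.105,0,-1,0,0,0.0007,0.52,-0.13,0.02,-1,0,0,0.0007,0.59,-0.147,0.05,-1,0,0,0.0007,0.623,-0.154,0.1,-1,0,0,0.0007,0.623,-0.154,0.13,-1,0,0,0.0007,0.623,-0.154,0.138,-1,0,0,0.0007,0.623,-0.154,0.138,-1,0,0,0.0007,0.623,-0.154,0.138,-1],
)

```text
clock: 7.7
tcp_pos: [513.3, 251.4, 250.4]
tcp_rot: [0.0, 0.762, 0.647, -0.0]
ft_force: [0.6, -0.5, -2.7]
gripper_width: 0.128
grip_force: 48.9
```

Run:
```python
from fit import *
from mv import *
s=env.read_state();print(s["tcp_pos"],s["tcp_rot"],s["ft_force"])
outs=[]
q=[500.1,180.,-.159]; c=s["tcp_pos"]; pl=[c[0],c[1]-.4,-.159]; zu=c[2]-187.65; print("plate z",zu)
for cam in("scene","top"):
    full=env.capture(cam)[:,:,::-1].copy();cv2.imwrite(f"pics/h_{cam}_raw.png",full)
    ctr=proj(cam,place(np.array([[0.,60,30]]),q))[0].astype(int);x0,y0=ctr-33;f=6
    im=cv2.resize(full[y0:y0+66,x0:x0+66],None,fx=f,fy=f,interpolation=2)
    P=lambda X,qq:np.round(((proj(cam,place(np.array(X,float),qq))-[x0,y0]+.5)*f-.5)*8).astype(np.int32)
    cv2.polylines(im,[P([[-55,-135,20],[55,-135,20],[55,135,20],[-55,135,20]],q)],True,(0,255,255),1,cv2.LINE_AA,3)
    for z in(0,8): cv2.polylines(im,[P([[-40,-45,zu+z],[40,-45,zu+z],[40,45,zu+z],[-40,45,zu+z]],pl)],True,(0,0,255) if z else(255,0,0),1,cv2.LINE_AA,3)
    for X in([0,43,20],[0,107,20],[22,22,31],[-22,22,31]): cv2.circle(im,tuple(map(int,P([X],q)[0])),8,(0,255,0),-1,8,3)
    outs.append(im)
cv2.imwrite("pics/h.png",np.hstack(outs))
```

```text
[513.34851219 251.44757135 250.36563292] [ 3.78610143e-05  7.62211023e-01  6.47328541e-01 -3.38905462e-04] [ 0.5675344 -0.5055375 -2.6966064]
plate z 62.71563292404801
```

View pics/h.png

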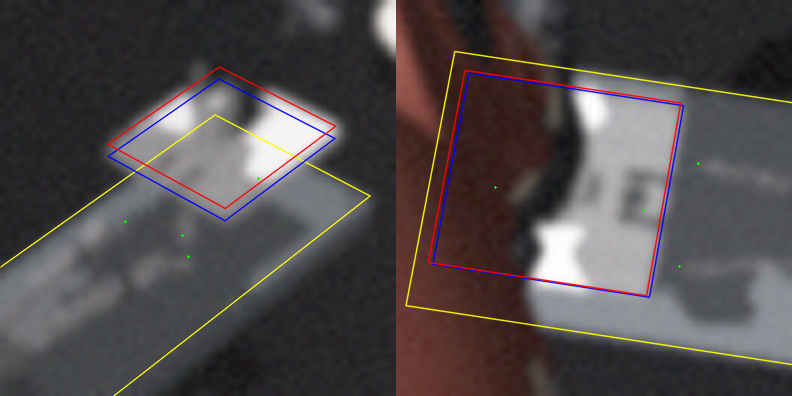

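```bash
python3 -c "
from mv import *
print(env.read_state()['tcp_pos'])
go([512.4,254.5,231],-.159)
"
```

```text
[513.56076809 251.8266632  250.9421145 ]
turn [ 0.0002 -0.0001 -0.0011] shift [ 0.0098 -0.0064  0.0798]
```

Call:
jog_arm(
  targets=[0,0,-0.001,0.01,-0.006,0.03,-1,0,0,-0.001,0.01,-0.006,0.06,-1,0,0,-0.001,0.01,-0.006,0.08,-1,0,0,-0.001,0.01,-0.006,0.08,-1,0,0,-0.001,0.01,-0.006,0.08,-1,0,0,-0.001,0.01,-0.006,0.08,-1],
)

```text
clock: 8.3
tcp_pos: [512.0, 255.5, 230.4]
tcp_rot: [0.0, 0.761, 0.649, -0.0]
ft_force: [0.0, -0.1, -2.8]
gripper_width: 0.123
grip_force: 49.0
```

```bash
python3 -c "
from mv import *
print(env.read_state()['tcp_pos'],env.read_state()['ft_force'],env.read_state()['moment'])
go([512.4,254.5,223],-.159)
"
```

```text
[512.01703461 255.46978642 230.41115733] [ 0.03805542 -0.06064555 -2.77449768] [ 0.00538377  0.04558409 -0.02146298]
turn [-0.      0.      0.0004] shift [-0.0036  0.0021  0.0296]
```

Call:
jog_arm(
  targets=[0,0,0,-0.004,0.002,0,-1,0,0,0,-0.004,0.002,0.008,-1,0,0,0,-0.004,0.002,0.016,-1,0,0,0,-0.004,0.002,0.024,-1,0,0,0,-0.004,0.002,0.032,-1,0,0,0,-0.004,0.002,0.032,-1],
)

```text
clock: 8.8
tcp_pos: [512.1, 254.3, 222.0]
tcp_rot: [-0.0, 0.761, 0.649, -0.0]
ft_force: [0.2, 0.3, -2.7]
gripper_width: 0.127
grip_force: 49.0
```

```bash
python3 -c "
from mv import *
print(env.read_state()['tcp_pos'],env.read_state()['ft_force'],env.read_state()['moment'])
go([512.4,254.5,215],-.159)
"
```

```text
[512.13571045 254.29785014 221.95128834] [ 0.24966009  0.31052269 -2.70771569] [ 0.07116741 -0.04331294  0.03530037]
turn [-0.0002  0.0001  0.0003] shift [0.001  0.0009 0.0278]
```

Plate underside is at about 34 mm with no contact, so the pins have entered the holes. I'll go on slowly.

Call:
jog_arm(
  targets=[0,0,0,0,0,0.006,-1,0,0,0,0,0,0.012,-1,0,0,0,0,0,0.016,-1,0,0,0,0,0,0.016,-1,0,0,0,0,0,0.016,-1],
)

```text
clock: 9.22
tcp_pos: [512.3, 254.4, 218.4]
tcp_rot: [-0.0, 0.761, 0.649, -0.0]
ft_force: [0.8, -0.0, -2.7]
gripper_width: 0.128
grip_force: 49.0
```

Call:
jog_arm(
  targets=[0,0,0,0,0,0.005,-1,0,0,0,0,0,0.01,-1,0,0,0,0,0,0.014,-1,0,0,0,0,0,0.014,-1,0,0,0,0,0,0.014,-1],
)

```text
clock: 9.63
tcp_pos: [512.3, 254.3, 214.9]
tcp_rot: [-0.0, 0.761, 0.649, -0.0]
ft_force: [0.4, -0.8, -1.5]
gripper_width: 0.129
grip_force: 49.0
```

Call:
jog_arm(
  targets=[0,0,0,0,0,0.006,-1,0,0,0,0,0,0.012,-1,0,0,0,0,0,0.018,-1,0,0,0,0,0,0.022,-1,0,0,0,0,0,0.022,-1,0,0,0,0,0,0.022,-1],
)

```text
clock: 10.13
tcp_pos: [512.3, 254.4, 209.3]
tcp_rot: [-0.0, 0.761, 0.649, -0.0]
ft_force: [0.3, -0.4, -2.0]
gripper_width: 0.13
grip_force: 49.0
```

Call:
jog_arm(
  targets=[0,0,0,0,0,0.003,-1,0,0,0,0,0,0.006,-1,0,0,0,0,0,0.008,-1,0,0,0,0,0,0.008,-1,0,0,0,0,0,0.008,-1],
)

```text
clock: 10.55
tcp_pos: [512.3, 254.4, 207.7]
tcp_rot: [0.0, 0.761, 0.649, 0.0]
ft_force: [-1.5, -1.1, 2.9]
gripper_width: 0.129
grip_force: 49.4
```

Seated: plate underside is at 20 mm and the stand is taking the weight. Now release and rise.

Call:
jog_arm(
  targets=[0,0,0,0,0,0.001,-0.72,0,0,0,0,0,0.001,-0.65,0,0,0,0,0,0.001,-0.55,0,0,0,0,0,0,-0.4,0,0,0,0,0,0,-0.2,0,0,0,0,0,0,-0.1,0,0,0,0,0,0,-0.1],
  newtons=20,
)

```text
clock: 11.13
tcp_pos: [512.3, 254.4, 207.4]
tcp_rot: [-0.0, 0.761, 0.649, -0.0]
ft_force: [-0.5, -0.6, -0.4]
gripper_width: 0.449
grip_force: 0.0
```

Call:
jog_arm(
  targets=[0,0,0,0,0,-0.01,-0.1,0,0,0,0,0,-0.03,-0.1,0,0,0,0,0,-0.07,-0.1,0,0,0,0,0,-0.13,-0.1,0,0,0,0,0,-0.22,-0.1,0,0,0,0,0,-0.34,-0.1,0,0,0,0,0,-0.48,-0.1,0,0,0,0,0,-0.6,-0.1,0,0,0,0,0,-0.6,-0.1,0,0,0,0,0,-0.6,-0.1],
)

```text
clock: 11.97
tcp_pos: [512.9, 254.6, 360.2]
tcp_rot: [0.001, 0.761, 0.649, 0.002]
ft_force: [0.4, 0.1, -0.7]
gripper_width: 0.449
grip_force: 0.0
```

Run:
```python
from fit import *
from mv import *
s=env.read_state();print(s["tcp_pos"],s["ft_force"],s["gripper_width"])
outs=[]
q=[500.3,180.,-.159]
for cam in("scene","top"):
    full=env.capture(cam)[:,:,::-1].copy();cv2.imwrite(f"pics/r_{cam}_raw.png",full)
    ctr=proj(cam,place(np.array([[0.,40,30]]),q))[0].astype(int);x0,y0=ctr-40;f=5
    im=cv2.resize(full[y0:y0+80,x0:x0+80],None,fx=f,fy=f,interpolation=2)
    P=lambda X,qq:np.round(((proj(cam,place(np.array(X,float),qq))-[x0,y0]+.5)*f-.5)*8).astype(np.int32)
    cv2.polylines(im,[P([[-40,30,28],[40,30,28],[40,120,28],[-40,120,28]],q)],True,(0,0,255),1,cv2.LINE_AA,3)
    for X in([22,22,31],[-22,22,31],[16.5,-23,50],[-16.5,-23,50]): cv2.circle(im,tuple(map(int,P([X],q)[0])),8,(0,255,0),-1,8,3)
    outs.append(im)
cv2.imwrite("pics/r.png",np.hstack(outs))
for t in("pad_a","tip_a","squeeze_point"): print(t,[(np.round(d["position"],1).tolist(),round(d["conf"],2)) for d in env.mark_of("top",t)][:4])
print(proj("top",place(np.array([[16.5,-23,42],[-16.5,-23,42],[22.,22,31],[-22,22,31],[0,-23,42]]),q)).round(1).tolist())
```

```text
[512.89252365 254.60868379 360.24107428] [ 0.43741105  0.07042216 -0.65544063] 0.44914267619767606
pad_a [([219.1, 259.1], 0.6)]
tip_a [([203.4, 255.6], 0.5), ([197.5, 245.4], 0.21)]
squeeze_point [([219.6, 250.5], 0.77)]
[[219.5, 244.0], [217.3, 257.0], [202.8, 239.7], [199.8, 256.8], [218.4, 250.5]]
```

View pics/r.png

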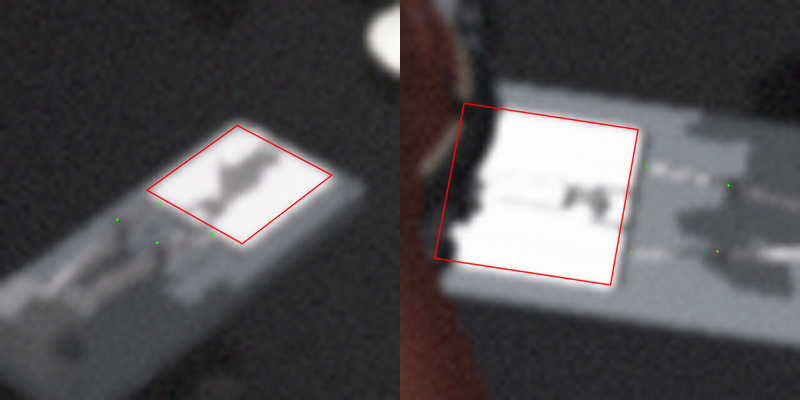

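The plate is flush on the seat, its outline matches the model, and its lined end faces the tips. It sits at scene (240,185) and top (540,195) in the panels. Next, move above the squeeze point.

```bash
python3 -c "
from mv import *
go([496.6,157.2,260],-.159)
"
```

```text
turn [-0.0006  0.0003  0.0003] shift [-0.3925  0.0012  0.386 ]
```

Call:
jog_arm(
  targets=[0,0,0,-0.06,0,0,0.42,0,0,0,-0.16,0,0,0.42,0,0,0,-0.26,0,0,0.42,0,0,0,-0.35,0,0.05,0.42,0,0,0,-0.392,0.001,0.14,0.42,0,0,0,-0.392,0.001,0.24,0.42,0,0,0,-0.392,0.001,0.33,0.42,0,0,0,-0.392,0.001,0.386,0.42,0,0,0,-0.392,0.001,0.386,0.42,0,0,0,-0.392,0.001,0.386,0.42,0,0,0,-0.392,0.001,0.386,0.42],
)

```text
clock: 13.13
tcp_pos: [497.4, 157.3, 261.7]
tcp_rot: [0.0, 0.761, 0.649, 0.0]
ft_force: [1.0, -0.8, -0.4]
gripper_width: 0.712
grip_force: 0.0
```

```bash
python3 -c "
from mv import *
s=env.read_state();print(s['tcp_pos'],s['gripper_width'])
go([496.6,157.2,199],-.159)
"
```

```text
[497.39820834 157.32651855 261.65737679] 0.7115007255893387
turn [ 0.0002 -0.      0.0003] shift [-0.001  -0.0032  0.2506]
```

Call:
jog_arm(
  targets=[0,0,0,-0.001,-0.003,0.04,0.42,0,0,0,-0.001,-0.003,0.08,0.42,0,0,0,-0.001,-0.003,0.12,0.42,0,0,0,-0.001,-0.003,0.15,0.42,0,0,0,-0.001,-0.003,0.18,0.42,0,0,0,-0.001,-0.003,0.21,0.42,0,0,0,-0.001,-0.003,0.23,0.42,0,0,0,-0.001,-0.003,0.245,0.42,0,0,0,-0.001,-0.003,0.25,0.42,0,0,0,-0.001,-0.003,0.25,0.42,0,0,0,-0.001,-0.003,0.25,0.42,0,0,0,-0.001,-0.003,0.25,0.42,0,0,0,-0.001,-0.003,0.25,0.42],
)

```text
clock: 14.22
tcp_pos: [496.6, 157.4, 198.8]
tcp_rot: [0.0, 0.761, 0.649, 0.0]
ft_force: [-0.3, -0.0, 0.2]
gripper_width: 0.712
grip_force: 0.0
```

Call:
jog_arm(
  targets=[0,0,0,0,0,0,0.2,0,0,0,0,0,0,0.1,0,0,0,0,0,0,0.04,0,0,0,0,0,0,0.0,0,0,0,0,0,0,0.0,0,0,0,0,0,0,0.0,0,0,0,0,0,0,0.0,0,0,0,0,0,0,0.0],
  newtons=20,
)

```text
clock: 14.88
tcp_pos: [496.4, 157.4, 198.5]
tcp_rot: [0.0, 0.761, 0.649, 0.0]
ft_force: [0.7, 0.3, 0.6]
gripper_width: 0.501
grip_force: 0.1
```

Call:
jog_arm(
  targets=[0,0,0,0,0,0,-0.04,0,0,0,0,0,0,-0.08,0,0,0,0,0,0,-0.12,0,0,0,0,0,0,-0.16,0,0,0,0,0,0,-0.16,0,0,0,0,0,0,-0.16,0,0,0,0,0,0,-0.16],
)

```text
clock: 15.47
tcp_pos: [496.6, 157.5, 198.6]
tcp_rot: [0.0, 0.761, 0.649, 0.0]
ft_force: [1.6, 0.8, 2.1]
gripper_width: 0.422
grip_force: 1.5
```

```bash
cat > favg.py <<'E'
from mv import *
F=[];G=[];W=[];X=[]
for i in range(12):
    env.capture("top");s=env.read_state();F.append(s["ft_force"]);G.append(s["grip_force"]);W.append(s["gripper_width"]);X.append(s["tcp_pos"])
F=np.array(F);print(F.mean(0).round(2),F.std(0).round(2),np.mean(G),np.mean(W)*85,np.mean(X,0).round(2),s["clock"])
E
python3 favg.py
```

```text
[1.59 0.84 2.09] [0.34 0.3  0.55] 1.5028862562030554 35.76797388063379 [496.45 157.46 198.49] 16.0667
```

Call:
jog_arm(
  targets=[0,0,0,0,0.003,0,-0.16,0,0,0,0,0.005,0,-0.16,0,0,0,0,0.005,0,-0.16,0,0,0,0,0.005,0,-0.16,0,0,0,0,0.005,0,-0.16],
)

```text
clock: 16.48
tcp_pos: [497.5, 157.2, 198.3]
tcp_rot: [-0.0, 0.761, 0.649, -0.0]
ft_force: [-1.6, 0.8, 1.8]
gripper_width: 0.424
grip_force: 1.5
```

```bash
python3 favg.py
```

```text
[0.35 0.25 1.11] [0.61 0.49 0.59] 1.461472688242793 35.71073328579045 [497.5  157.19 198.37] 17.0833
```

Call:
jog_arm(
  targets=[0,0,0,0,0,0,-0.2,0,0,0,0,0,0,-0.24,0,0,0,0,0,0,-0.28,0,0,0,0,0,0,-0.32,0,0,0,0,0,0,-0.35,0,0,0,0,0,0,-0.38,0,0,0,0,0,0,-0.4,0,0,0,0,0,0,-0.41,0,0,0,0,0,0,-0.42,0,0,0,0,0,0,-0.42,0,0,0,0,0,0,-0.42,0,0,0,0,0,0,-0.42,0,0,0,0,0,0,-0.42],
)

```text
clock: 18.17
tcp_pos: [497.9, 157.4, 198.9]
tcp_rot: [0.0, 0.761, 0.649, 0.001]
ft_force: [-0.3, 1.3, 6.4]
gripper_width: 0.287
grip_force: 4.6
```

```bash
python3 favg.py
```

```text
[-0.08  2.1   6.19] [0.5  0.42 0.43] 4.632472172379494 24.642665887231473 [497.92 157.43 198.86] 18.7667
```

Call:
jog_arm(
  targets=[0,0,0,0,-0.0005,0,-0.43,0,0,0,0,-0.0005,0,-0.44,0,0,0,0,-0.0005,0,-0.44,0,0,0,0,-0.0005,0,-0.44,0,0,0,0,-0.0005,0,-0.44,0,0,0,0,-0.0005,0,-0.44,0,0,0,0,-0.0005,0,-0.44,0,0,0,0,-0.0005,0,-0.44],
)

```text
clock: 19.43
tcp_pos: [497.8, 157.5, 198.9]
tcp_rot: [0.0, 0.761, 0.649, 0.001]
ft_force: [-1.0, 2.3, 5.6]
gripper_width: 0.282
grip_force: 4.9
```

```bash
python3 favg.py
python3 - <<'E'
from fit import *
q=[500.9,180.,-.159];outs=[]
for cam in("scene","top"):
    full=np.mean([env.capture(cam)[:,:,::-1].astype(float) for _ in range(4)],0)
    ctr=proj(cam,place(np.array([[0.,30,30]]),q))[0].astype(int);x0,y0=ctr-25;f=8
    im=np.clip(cv2.resize(full[y0:y0+50,x0:x0+50],None,fx=f,fy=f,interpolation=2)*1.2,0,255).astype(np.uint8)
    P=lambda X:np.round(((proj(cam,place(np.array(X,float),q))-[x0,y0]+.5)*f-.5)*8).astype(np.int32)
    for X in([9,30,28],[-9,30,28]): cv2.circle(im,tuple(map(int,P([X])[0])),12,(0,0,255),-1,8,3)
    outs.append(im)
cv2.imwrite("pics/f.png",np.hstack(outs))
for t in("tip_a","line_a"): print(t,[(np.round(d["position"],1).tolist(),round(d["conf"],2)) for d in env.mark_of("top",t)][:6])
print(proj("top",place(np.array([[9.,30,28],[-9,30,28],[9,22,31],[-9,22,31]]),q)).round(1).tolist())
E
```

```text
[0.13 1.93 6.56] [0.34 0.43 0.53] 4.864370636641979 23.8739306618151 [497.84 157.46 198.9 ] 20.0333
tip_a []
line_a [([370.9, 194.3], 0.97), ([391.4, 260.8], 0.84), ([368.9, 185.1], 0.84), ([401.3, 261.6], 0.81), ([356.8, 284.1], 0.58), ([441.2, 206.6], 0.29)]
[[199.0, 244.2], [197.8, 251.1], [201.9, 244.5], [200.7, 251.5]]
```

View pics/f.png

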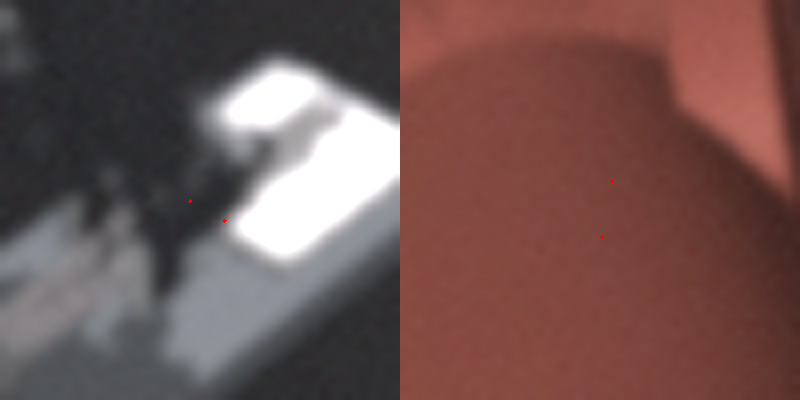

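Run:
```python
from fit import *
from scipy.ndimage import map_coordinates
def edge(g,xs,y,z,q,rising):
    p=proj("top",place(np.array([[x,y,z] for x in xs]),q));v=map_coordinates(g,[p[:,1],p[:,0]],order=1)
    a,b=np.median(v[:12]),np.median(v[-12:]);h=(a+b)/2;i=np.argmax((v>h) if b>a else (v<h));return xs[i]
q=[500.5,180.,-.159]
for f,st in(("top0",range(0,125,5)),("r_top_raw",range(34,70,3))):
    g=cv2.imread(f"pics/{f}.png").astype(float).mean(2);R_=[]
    for y in st:
        r=[edge(g,np.arange(47,64,.1),y,20,q,0),edge(g,-np.arange(47,64,.1),y,20,q,0)]
        if f!="top0": r+=[edge(g,np.arange(33,47,.1),y,28,q,0),edge(g,-np.arange(33,47,.1),y,28,q,0)]
        R_.append([y]+r)
    R_=np.array(R_);print(f,np.median(R_,0).round(2))
    for k in range(1,R_.shape[1]): print(k,np.polyfit(R_[:,0],R_[:,k],1).round(4),R_[:,k].std().round(2))
```

```text
top0 [ 60.   54.6 -55.9]
1 [-9.00000e-04  5.46277e+01] 0.24
2 [ -0.     -55.9431] 0.17
r_top_raw [ 50.5   54.5  -55.95  40.55 -42.75]
1 [-3.60000e-03  5.47075e+01] 0.17
2 [-2.30000e-03 -5.58323e+01] 0.19
3 [4.1000e-03 4.0319e+01] 0.17
4 [-2.00000e-03 -4.26916e+01] 0.12
```

Call:
jog_arm(
  targets=[0,0,0,0,-0.001,0,-0.442,0,0,0,0,-0.0018,0,-0.442,0,0,0,0,-0.0018,0,-0.442,0,0,0,0,-0.0018,0,-0.442,0,0,0,0,-0.0018,0,-0.442,0,0,0,0,-0.0018,0,-0.442,0,0,0,0,-0.0018,0,-0.442,0,0,0,0,-0.0018,0,-0.442,0,0,0,0,-0.0018,0,-0.442,0,0,0,0,-0.0018,0,-0.442],
)

```text
clock: 21.37
tcp_pos: [497.5, 157.5, 198.9]
tcp_rot: [0.0, 0.761, 0.649, 0.001]
ft_force: [0.7, 1.7, 5.9]
gripper_width: 0.282
grip_force: 4.9
```

```bash
python3 favg.py
```

```text
[0.29 1.93 6.39] [0.42 0.48 0.56] 4.8857042752206326 23.74234448677917 [497.5  157.52 198.91] 21.9667
```

The hold is steady at about 23.8 mm over the pads, with 4.9 N per pad and almost no net sideways force. Handing in.

```bash
python3 -c "
from station import env
print(env.sign_off())"
```

```text
the job is handed in; nothing more can be done
None
```

I handed the job in at about 22 s: the aluminium plate rests flush on both pins with its lined end towards the tweezers, and the gripper holds the tweezers steady at about 23.8 mm over the pads (tip gap about 18 mm). The arm hid the tips from both cameras at the end, so their alignment with the lines rests on the opening and force readings, not on sight.

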